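# Close up the end stop on the tea tray

### The job

Secure the tea carton on the wooden tray. Squeeze the release lever of the sliding end stop and, keeping it squeezed, slide the stop along its notched rail to the last notch before it would push the carton, then let go so that the lever springs back and the stop locks there. Then take the hold-down bar, which is folded away from the carton, swing it over and press it down until it lies on top of the carton; leave the carton where it is and do not disturb the jar, mug, saucer and spoon around it.

Things in the scene. Friction and masses are not known exactly. Their poses are not given: they have to be found in the camera images.
- tray: Dark wooden tray fixed to the counter, 170 (x) x 420 (y) mm, board 12 mm thick. Origin: centre of its underside; z up; +y along its length to the carton's end, x away from the robot (world axes at yaw 0). A steel rail 24 mm wide lies along y at tray x = -55 mm, top 38 mm above the counter, with 8 notches 24 mm apart, 14 mm wide, 8 mm deep. An 18 mm lip on the far (+x) edge and +y end.
- stop (a joint): Slide of the end stop along tray +y (m), to the carton. Notches at 0, 0.024, 0.048 ... 0.168; it starts at 0, with up to 4 mm play either way in a notch. Freed, it slides with about 2 N. With the lever squeezed it passes all notches; let go between two, the lever's tooth rides on the rail (lever about 0.14 rad) and drops into the next notch it is slid to.
- lever (a joint): Angle of the release lever (rad): 0 = let go and tooth down in a notch, tooth out of the notch from 0.14, fully squeezed 0.22 (its stop). A spring drives it back; squeezing takes about 6 N at first and 11 N fully squeezed, near the lever's top.
- grip_top (a point): Centre of the top (127 mm above the counter) of the stop's fixed grip, a black upright post over the rail, 30 (x) x 12 (y) mm; slides with the stop. The lever stands on its +y side: squeeze both together along tray y, 25 mm below the tops. There the post's outer face is at -6 mm in y from here, the lever's at +37 let go, +25 squeezed (middle of the squeezed pair: +10). Only the lever gives.
- lever_top (a point): Centre of the top of the release lever, a black flat plate 30 mm wide (tray x), 12 mm thick, 85 mm long, pivoted at its lower end on a pin parallel to tray x, 42 mm above the counter; let go it leans 0.1 rad towards the carton (+y), squeezed it leans 0.12 rad the other way, towards the fixed grip.
- stop_face (a point): Point on the stop's aluminium end plate, on its flat face that looks to the carton (+y), at tray x = +30 mm, 47 mm above the counter. The plate is 114 mm wide, its top 82 mm above the counter. The stop's and the carton's facing faces are parallel to about 1 degree.
- bar (a joint): Angle of the hold-down bar (rad) about its hinge on top of the end plate: 0 = level, pointing away from the carton (tray -y); pi/2 = straight up; 3.14 = level, pointing to the carton (+y), its end lying on the carton's top. A stiff hinge: it stays wherever it is left and takes about 2 N at its end to move. It starts at 0.5 to 1.0.
- bar_hinge (a point): The bar's hinge axis, parallel to tray x, 95 mm above the counter at tray x = +20 mm, 6 mm behind (-y of) the end plate's face; it slides with the stop.
- bar_end (a point): Centre of the roller-shaped rubber end of the hold-down bar, 100 mm from the hinge axis: diameter 16 mm, 18 mm wide along tray x (pinch it across its two flat ends, fingers closing along tray x; it can turn between them). The bar is steel, 14 mm wide and 10 mm thick.
- carton: Closed cardboard tea carton with a paper-white lid, 85 (x) x 110 (y) x 75 (z) mm, about 0.5 kg, standing loose on the tray with its axes nearly along the tray's. Origin: centre of its underside, 12 mm above the counter; its top is 87 mm above the counter. Leave it where it stands.
- jar: Bystander: small amber glass jar, 40 mm across, 55 mm high, on the tray behind the stop. Origin: centre of its underside.
- mug: Bystander: white mug, 76 mm across, 90 mm high, on the counter beyond the tray. Origin: centre of its underside.
- saucer: Bystander: white saucer, 136 mm across, 18 mm high, beyond the tray's carton end. Origin: centre of its underside.
- spoon: Bystander: steel spoon, 150 mm long, lying on the counter by the tray's other end. Origin: under its middle.
Mind the look-alikes: they are no part of the job. What is shaped like the carton but pink or purple is not meant.

How it is judged:
By the outcome, as a careful person would: the job done as asked, in the order asked, and still so for the second after the job is handed in, with the robot touching nothing.
It also fails if it takes over 51 s, if anything falls off the work surface, if the arm or the gripper's body presses on something with over 40 N, if the wrist force passes 120 N, or if a joint passes its speed limit or range.

### The arm

A 6-joint arm with a two-finger parallel gripper is mounted at the origin on the work surface. World frame = base frame: x ahead of the robot, y to its left, z up, the work surface at z = 0. Lengths are in m, angles in rad, forces in N, time in s.
With the tool pointing down it reaches from about 0.25 to 0.725 m from the base axis. Payload 4 kg.
Tool frame: the origin (TCP) lies midway between the tips of the shut fingers; the grasp point (between the pads) lies 19 mm behind it; z points along the fingers, x is the direction in which the jaws open and shut, and the axes are right-handed (so a half turn about z gives the same grasp; the last joint's range is limited). The gripper opens to 85 mm and grips with 20 to 120 N. Pads are 22 mm wide; open, the fingers measure 114 mm over their backs; the gripper's body (76 mm by 85 mm) begins 54 mm behind the grasp point. The pads swing forward as they close: fully open they stand 13 mm farther back than shut.
Start: joints at [-1.245, 0.241, 0.005, 1.335, 0, 1.571], TCP at [0.16, -0.474, 0.211] pointing down, gripper open.
Joint ranges: [-2.72, 2.72], [-1.05, 1.87], [-1.09, 1.28], [-1.99, 2.15], [-1.42, 1.44], [-3.14, 3.14]. Speed limits (rad/s): [2.79, 2.79, 3.14, 3.14, 3.14, 3.14].

### API

Orientations are given as a unit quaternion [x, y, z, w].
In Python, from workcell import bot gives the robot as it stands.
- The arm moves only by the tool drive_tool, never from a script. Its argument "rows" is text: rows parted by semicolons, each of 5 numbers parted by spaces: the finger opening in mm, from 0 to 85.4, then the shift along the tool's x, y, z in mm, then the turn about the tool's z in rad. A call has 1 to 12 rows; each row shifts and turns the commanded pose from where the row before left it, along the tool's axes as they then stand; what a row does not reach is not made up. A row lasts 1/10 s, in which the tool goes at most 50 mm and 8.59 degrees, less where a joint would pass 70% of its speed; a pose out of reach is approached as far as the arm can. A call is refused whole if a number of a shift passes 50 or a number of a turn 0.15, either way. A call with a gripper value outside its range is refused whole. The fingers move at their own pace and stop on an object; the grip force is fixed at half the most. Time passes only in rows, so rows that do not move let the fingers close. It gives the time, the measured TCP pose, the force and the opening at its end, in the units of the state.
- bot.get_obs(): the state, without advancing time (a new reading comes with each control period).
- bot.camera(name): name is "scene" or "top" or "wrist"; returns a dict with "image" (384x512x3 uint8, red, green, blue), "vertical_fov" (degrees; the focal length in pixels is half the picture's height over the tangent of half this angle, whatever the lens; pixels are square), "cx", "cy" (the principal point, pixels), "k1" (the pictures are not rectified: a ray, as slopes to the right and down, at radius r is drawn at 1 + k1 r^2 times it, then the intrinsics apply), "R" (3x3) and "t" (3): a world point X has camera coordinates R X + t; the wrist camera has in their place "tool_from_camera" (4x4, takes a point from camera to tool coordinates, whose origin is the TCP and whose axes are the tool frame's). Camera axes: x right, y down, z forward; pixel columns grow to the right and rows downward; lengths in m; the calibration is good to about 2 mm. A picture is of the moment at which its call begins: read the wrist's pose just before it. There is no depth.
- bot.job_done(): hands the job in, once; it reports no verdict.
The state is a dict: "clock": time; "joint_pos": joint angles; "joint_vel": joint speeds; "tau": joint torques, N m; "eef_pos": TCP position; "tool_rot": TCP orientation; "ft_force": force on the tool from outside, world axes, zero at the start; "ft_torque": the same for the moment, N m; "grip_width": finger opening in m.
Only numpy, scipy, OpenCV 4.12 (cv2) and the standard library are available. Lean on these libraries where they do the work, as an engineer would, in place of code of your own. Each camera call takes 0.05 s, during which the arm holds its last target. There are 200 camera calls.

## Working session

There is one attempt and no reset: what is moved stays moved. The work goes in short steps, Python scripts to look and compute and a tool call to move; the robot and the scene stay as the last step left them, time stands still between calls to the robot, and variables do not carry over. Pictures are saved under pics/ and viewed, about 8 in all and at most 12, crops included, and the job is handed in when it is done.

Besides the shell and the picture viewer there is one more tool, called after "Request:" by a JSON object that holds its "fn" and its "kwargs", one argument or row to a line. drive_tool: Moves the arm, as the interface text tells. Its arguments: {"type":"object","properties":{"rows":{"type":"string"}},"required":["rows"]}

```bash
mkdir -p pics; ls; python3 - <<'E'
from workcell import bot
import cv2,pickle,numpy as np
o=bot.get_obs(); print(o)
d={}
for n in("scene","top","wrist"):
    c=bot.camera(n); d[n]=c
    print(n,{k:(np.round(v,4).tolist() if k!='image' else v.shape) for k,v in c.items()})
pickle.dump((o,d),open('v0.pkl','wb'))
im=[cv2.cvtColor(d[n]["image"],cv2.COLOR_RGB2BGR) for n in("scene","top","wrist")]
for i,n in zip(im,("scene","top","wrist")): cv2.imwrite(f'pics/{n}0.png',cv2.resize(i,None,fx=1.5,fy=1.5,interpolation=cv2.INTER_CUBIC))
E
```

```text
pics
{'clock': 0.0, 'joint_pos': array([-1.24498207e+00,  2.41422832e-01,  3.71095440e-03,  1.33520590e+00,
       -1.03545176e-05,  1.57078826e+00]), 'joint_vel': array([-0.00052084,  0.00137314, -0.00106168, -0.00049385, -0.00115369,
       -0.00065603]), 'tau': array([ 2.74388885e-04, -3.72321939e+01,  2.52405274e+01,  1.68928021e-02,
        4.82685550e-05, -1.50803029e-06]), 'eef_pos': array([ 0.15981761, -0.47304699,  0.20970303]), 'tool_rot': array([ 8.12430452e-01, -5.83057146e-01, -8.64779422e-04, -6.14264428e-04]), 'ft_force': array([ 0.08563599,  0.64850167, -0.62475347]), 'ft_torque': array([-0.06328542, -0.00118704,  0.0286267 ]), 'grip_width': 0.0848400953410819}
scene {'image': (384, 512, 3), 'vertical_fov': 43.9416, 'cx': 250.812, 'cy': 181.6546, 'k1': -0.0843, 'R': [[0.7824, 0.6224, 0.0198], [0.4483, -0.5409, -0.7117], [-0.4322, 0.5657, -0.7022]], 't': [-0.4222, -0.1581, 1.2861]}
top {'image': (384, 512, 3), 'vertical_fov': 54.213, 'cx': 250.6237, 'cy': 183.1249, 'k1': -0.0754, 'R': [[0.0131, -0.9997, 0.0209], [-0.982, -0.0168, -0.1879], [0.1882, -0.018, -0.982]], 't': [0.0179, 0.5422, 0.8381]}
wrist {'image': (384, 512, 3), 'vertical_fov': 68.56, 'cx': 254.9877, 'cy': 190.1799, 'k1': -0.0588, 'tool_from_camera': [[1.0, -0.0006, 0.0003, 0.0003], [0.0005, 0.9581, 0.2864, -0.0718], [-0.0005, -0.2864, 0.9581, -0.1628], [0.0, 0.0, 0.0, 1.0]]}
```

View pics/scene0.png

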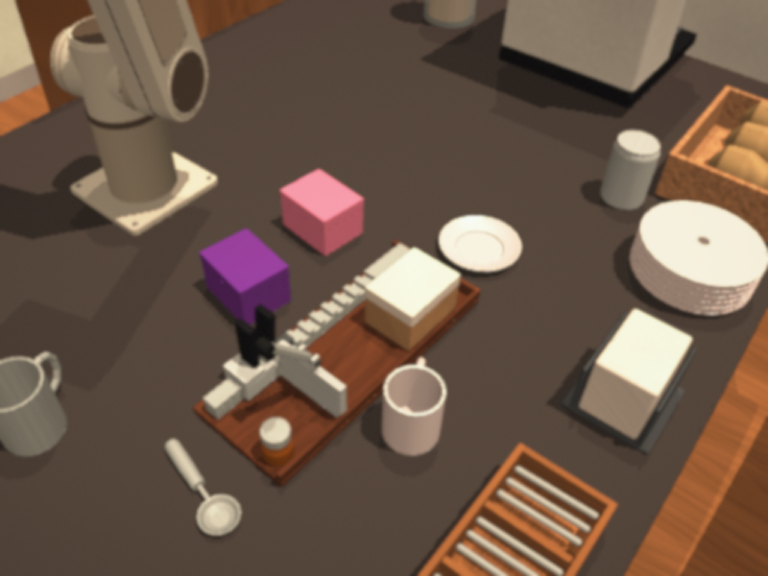

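View pics/top0.png

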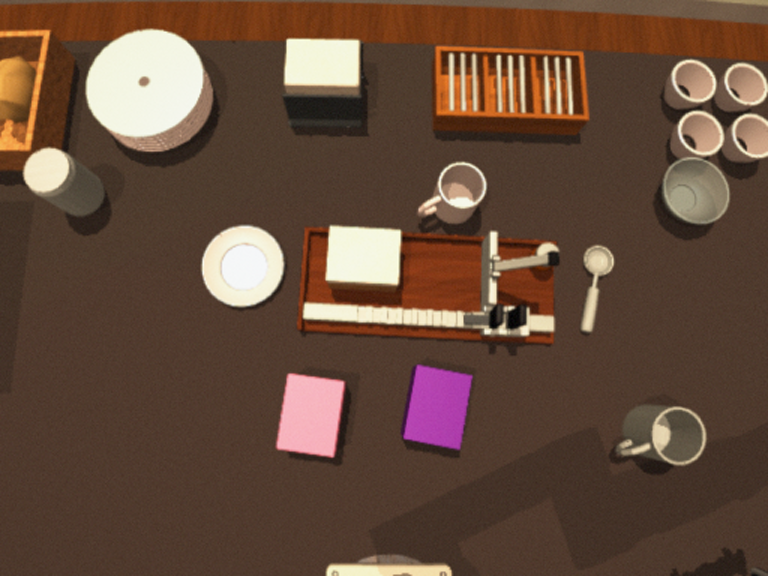

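Candidates (top picture, 1.5x pixels): white-lidded carton on the tray (365,258); look-alikes are the pink (310,415) and purple (438,407) boxes and the white box on a stand (323,75). The one on the tray is meant. The stop's black post and lever are at (517,318)/(495,318), and the bar end is at (552,259), near the jar (547,250). I'll check these in one close crop.

```bash
cat > h.py <<'E'
import numpy as np,cv2,pickle
from scipy.spatial.transform import Rotation as Rn
def KD(c):
    f=192/np.tan(np.radians(c['vertical_fov'])/2)
    return np.array([[f,0,c['cx']],[0,f,c['cy']],[0,0,1]]),np.array([c['k1'],0,0,0,0.])
def ext(c,o=None):
    if 'R' in c: return np.array(c['R']),np.array(c['t'])
    T=np.eye(4);T[:3,:3]=Rn.from_quat(o['tool_rot']).as_matrix();T[:3,3]=o['eef_pos']
    W=np.linalg.inv(T@np.array(c['tool_from_camera']));return W[:3,:3],W[:3,3]
def proj(c,X,o=None):
    R,t=ext(c,o);K,D=KD(c)
    return cv2.projectPoints(np.atleast_2d(np.float64(X)),cv2.Rodrigues(R)[0],t,K,D)[0][:,0]
def unproj(c,uv,z,o=None):
    R,t=ext(c,o);K,D=KD(c)
    n=cv2.undistortPoints(np.float64(uv).reshape(-1,1,2),K,D)[:,0]
    d=np.c_[n,np.ones(len(n))]@R; p=-R.T@t
    return p+d*((np.broadcast_to(z,len(n))-p[2])/d[:,2])[:,None]
def crop(c,x0,x1,y0,y1,s,fn):
    im=cv2.cvtColor(c['image'],cv2.COLOR_RGB2BGR)[y0:y1,x0:x1]
    im=cv2.resize(im,None,fx=s,fy=s,interpolation=cv2.INTER_CUBIC)
    cv2.imwrite('pics/'+fn,cv2.convertScaleAbs(im,alpha=1.5,beta=20))
E
python3 - <<'E'
from h import *
o,d=pickle.load(open('v0.pkl','rb'))
crop(d['top'],190,410,140,240,3.6,'topc.png')
t=d['top'];q=lambda a,z:np.round(unproj(t,np.array(a)/1.5,z),3).tolist()
print('carton top',q([(329,227),(401,231),(401,287),(328,283)],.087))
print('tray',q([(304,228),(556,240),(299,331),(553,344)],.015))
print('post,lever',q([(518,312),(495,312)],.127),'barend',q([(553,259)],.155))
E
```

```text
carton top [[0.609, 0.1, 0.087], [0.604, -0.011, 0.087], [0.517, -0.011, 0.087], [0.521, 0.099, 0.087]]
tray [[0.626, 0.147, 0.015], [0.614, -0.278, 0.015], [0.454, 0.148, 0.015], [0.439, -0.265, 0.015]]
post,lever [[0.476, -0.178, 0.127], [0.476, -0.144, 0.127]] barend [[0.549, -0.223, 0.155]]
```

View pics/topc.png

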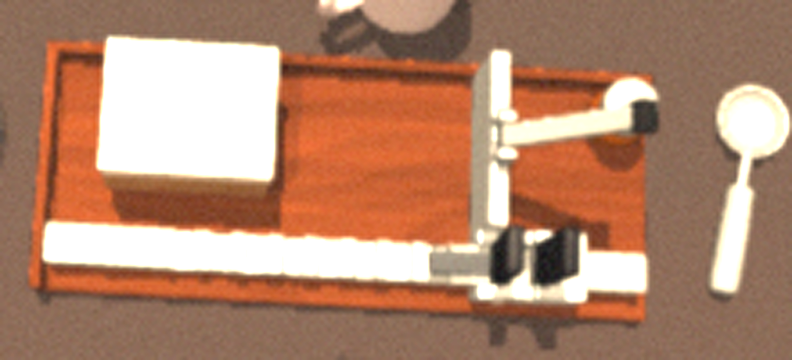

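The crop confirms it: white-lidded carton with its near edge at crop (277,44–183), end plate at (490–510,52–225), lever (505,250), post (560,250), rubber bar end (645,115). I'll move the wrist camera over the stop, with the jaws along tray y.

Request:
{"fn": "drive_tool", "kwargs": {
  "rows": "85 0 0 0 0.122; 85 0 0 0 0.122; 85 0 0 0 0.122; 85 -30 -25 0 0; 85 -30 -25 0 0; 85 -30 -25 0 0; 85 -30 -25 0 0; 85 -30 -25 0 0; 85 -30 -25 0 0; 85 -30 -25 0 0; 85 -30 -25 0 0; 85 -30 -25 0 0"
}}

```text
clock: 1.35
eef_pos: [0.3964, -0.2115, 0.2105]
tool_rot: [-0.693, 0.721, 0.0, -0.0]
ft_force: [0.7, -1.6, -1.1]
grip_width: 0.0852
```

Request:
{"fn": "drive_tool", "kwargs": {
  "rows": "85 -30 -27 0 0; 85 -30 -27 0 0; 85 -20 -27 0 0; 85 0 0 0 0"
}}

```text
clock: 1.75
eef_pos: [0.4825, -0.1338, 0.2099]
tool_rot: [-0.695, 0.719, 0.0, 0.001]
ft_force: [0.1, -0.6, 0.2]
grip_width: 0.0852
```

```bash
python3 - <<'E'
from h import *
from workcell import bot
o=bot.get_obs();c=bot.camera('wrist');pickle.dump((o,c),open('w1.pkl','wb'))
print(o['eef_pos'],o['tool_rot'],o['joint_pos'])
im=cv2.cvtColor(c['image'],cv2.COLOR_RGB2BGR)
cv2.imwrite('pics/w1.png',cv2.convertScaleAbs(cv2.resize(im,None,fx=1.5,fy=1.5,interpolation=cv2.INTER_CUBIC),alpha=1.4,beta=15))
E
```

```text
[ 0.48251511 -0.13380921  0.20992081] [-6.94554952e-01  7.19439462e-01  3.09856061e-05  5.27758379e-04] [-2.71127543e-01  2.41925941e-01  4.94107605e-03  1.33332957e+00
  9.41137541e-04  2.90565917e+00]
```

View pics/w1.png

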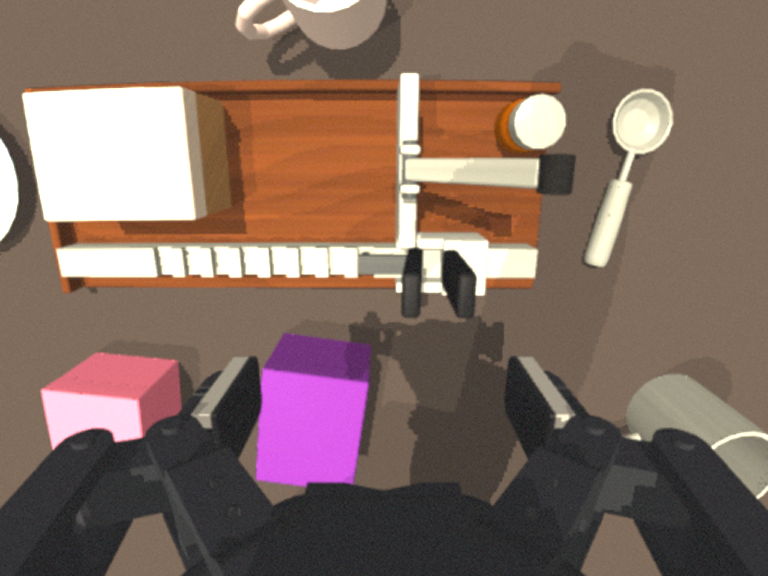

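The wrist view shows everything cleanly: carton lid edge (184,89)–(196,217), plate top edge (400,75)–(397,245), lever (412,290), post (462,290), bar end (556,174), rail ends (59–64,247–277) and (537,247–277). Next I'll compute positions and overlay the model.

```bash
python3 - <<'E'
from h import *
o,c=pickle.load(open('w1.pkl','rb'));o0,d=pickle.load(open('v0.pkl','rb'))
q=lambda a,z:np.round(unproj(c,np.array(a)/1.5,z,o)*1000,1)
rl=q([(59,247),(64,277),(537,247),(536,277)],.038);print('rail',rl.tolist())
tb=q([(65,290),(533,288)],.012);print('tray near',tb.tolist())
ct=q([(28,93),(184,89),(196,217),(45,220)],.087);print('carton',ct.tolist())
cb=q([(224,102),(231,208)],.012);print('carton bottom near',cb.tolist())
pl=q([(400,75),(397,247)],.082);print('plate',pl.tolist())
nn=q([(173,262),(202,262),(231,262),(259,262),(287,262),(316,262),(345,262)],.038);print('lands?',nn.tolist())
print('post top',q([(475,313),(458,315)],.127).tolist(),'lever',q([(403,316),(420,316)],.126).tolist())
K,D=KD(c)
# bar end: triangulate top view & wrist
def ray(cc,uv,oo=None):
    a=unproj(cc,[uv],.0,oo)[0];b=unproj(cc,[uv],.2,oo)[0];return a,(b-a)/np.linalg.norm(b-a)
a,u=ray(c,(556/1.5,174/1.5),o);b,v=ray(d['top'],(190+645/3.6,140+116/3.6))
s=np.linalg.lstsq(np.c_[u,-v],b-a,rcond=None)[0];print('barend',a+u*s[0],b+v*s[1])
a,u=ray(c,(466/1.5,315/1.5),o)
crop(c,235,345,140,220,7,'w1c.png')
E
```

```text
rail [[497.6, 135.5, 38.0], [471.7, 137.6, 38.0], [482.6, -260.0, 38.0], [457.3, -260.8, 38.0]]
tray near [[452.8, 161.1, 12.0], [439.5, -268.4, 12.0]]
carton [[609.2, 93.9, 87.0], [603.7, -12.7, 87.0], [522.3, -8.6, 87.0], [525.6, 101.5, 87.0]]
carton bottom near [[605.0, -11.4, 12.0], [520.2, -6.5, 12.0]]
plate [[606.3, -150.0, 82.0], [495.3, -145.1, 82.0]]
lands? [[480.8, 38.7, 38.0], [479.9, 14.2, 38.0], [479.0, -10.1, 38.0], [478.1, -33.3, 38.0], [477.2, -56.3, 38.0], [476.3, -80.0, 38.0], [475.5, -103.7, 38.0]]
post top [[461.1, -191.2, 127.0], [460.2, -180.6, 127.0]] lever [[460.4, -146.5, 126.0], [460.0, -157.1, 126.0]]
barend [ 0.54574769 -0.21739171  0.17253108] [ 0.54592943 -0.21828567  0.1728822 ]
```

View pics/w1c.png

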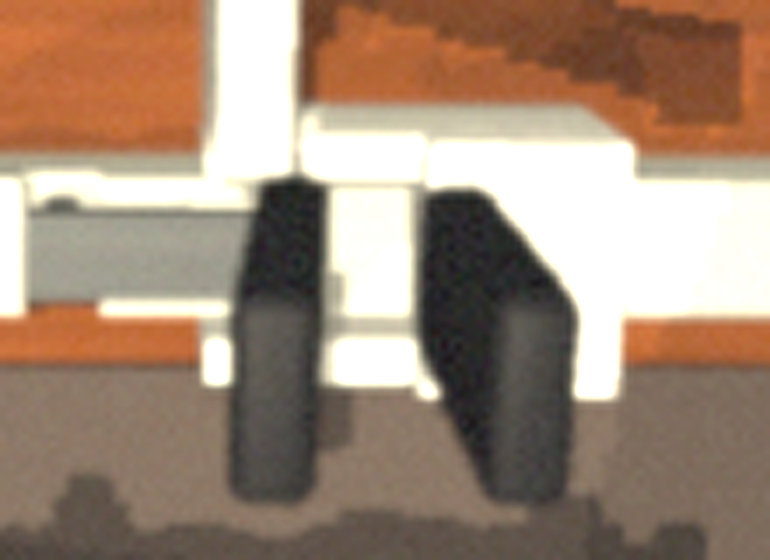

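```bash
python3 - <<'E'
from h import *
o,c=pickle.load(open('w1.pkl','rb'))
p=lambda x,y,z:np.round(unproj(c,[(235+x/7,140+y/7)],z,o)[0]*1000,1)
post=p(533,400,.127);lev=p(275,400,.127);print(post,lev,post-lev)
yaw=-.04;ty=np.array([-np.sin(yaw),np.cos(yaw)])
g=post[:2]+10*ty-3*np.array([ty[1],-ty[0]]);print('target',g)
R=Rn.from_quat(o['tool_rot']).as_matrix();print(R.round(3))
w=np.r_[g,83]-o['eef_pos']*1000;print('tool shift',(R.T@w).round(1), 'yaw of tool x', np.arctan2(-R[1,0],-R[0,0])-np.pi/2)
E
```

```text
[ 472.6 -185.8  127. ] [ 473.9 -151.9  127. ] [ -1.3 -33.9   0. ]
target [ 470.00229302 -175.68803093]
[[-0.035 -0.999  0.001]
 [-0.999  0.035  0.001]
 [-0.001 -0.001 -1.   ]]
tool shift [ 42.4  11.1 126.9] yaw of tool x -0.03519355684363079
```

Post top is at (472.6, −185.8): it matches the rail line, and its 34 mm spacing to the lever matches the model. The carton gap is about 137 mm, so notch 5 (120 mm) is the last free one. Now descending and squeezing.

Request:
{"fn": "drive_tool", "kwargs": {
  "rows": "85 21 5.5 0 0; 85 21 5.5 0 0; 85 0 0 30 0; 85 0 0 30 0; 85 0 0 30 0; 85 0 0 25 0; 85 0 0 12 0; 85 0 0 0 0"
}}

```text
clock: 2.6
eef_pos: [0.465, -0.1778, 0.082]
tool_rot: [-0.692, 0.722, 0.002, -0.001]
ft_force: [-0.2, 0.4, -0.8]
grip_width: 0.0855
```

Request:
{"fn": "drive_tool", "kwargs": {
  "rows": "28 0 0 0 0; 28 0 0 0 0; 28 0 0 0 0; 28 0 0 0 0; 28 0 0 0 0; 28 0 0 0 0; 28 0 0 0 0; 28 0 0 0 0"
}}

```text
clock: 3.4
eef_pos: [0.4685, -0.1778, 0.086]
tool_rot: [-0.693, 0.721, -0.001, 0.001]
ft_force: [-0.8, 2.7, 6.7]
grip_width: 0.0288
```

```bash
cat > snap.py <<'E'
import sys
from h import *
from workcell import bot
n,w=sys.argv[1],sys.argv[2]
o=bot.get_obs();c=bot.camera(w);pickle.dump((o,c),open(n+'.pkl','wb'))
print(o['eef_pos'],o['ft_force'],o['grip_width'],o['clock'],o['joint_pos'].round(3))
im=cv2.cvtColor(c['image'],cv2.COLOR_RGB2BGR)
cv2.imwrite(f'pics/{n}.png',cv2.convertScaleAbs(cv2.resize(im,None,fx=1.5,fy=1.5,interpolation=cv2.INTER_CUBIC),alpha=1.4,beta=15))
E
python3 snap.py w2 wrist
```

```text
[ 0.46851245 -0.17779023  0.08595101] [-0.75314713  2.65059977  6.66780076] 0.028848454424789498 3.4 [-3.630e-01  3.310e-01 -2.120e-01  1.024e+00  1.000e-03  2.818e+00]
```

View pics/w2.png

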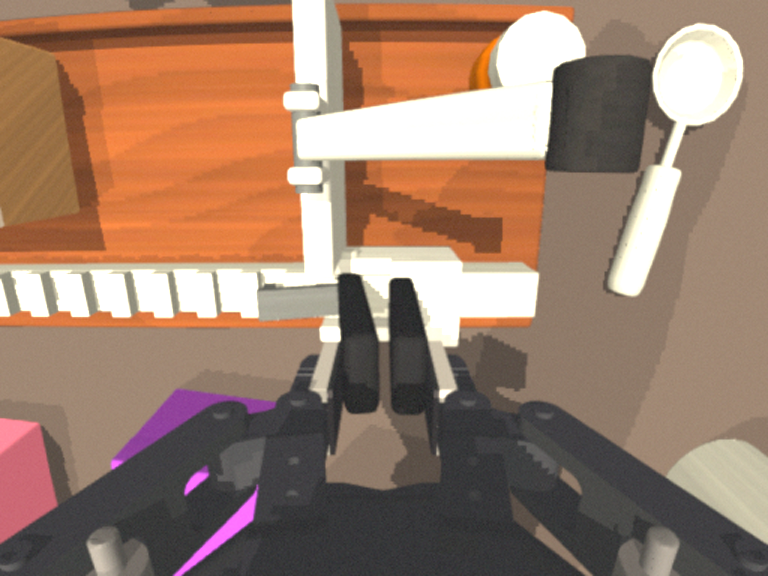

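Lever is fully squeezed against the post side (lever (360,350), post (408,350), narrow gap); the fingers hold both. Sliding along +y.

Request:
{"fn": "drive_tool", "kwargs": {
  "rows": "28 -5 0 0 0; 28 -10 0 0 0; 28 -10 0 0 0; 28 -10 0 0 0; 28 -10 0 0 0; 28 -10 0 0 0; 28 -10 0 0 0; 28 -10 0 0 0; 28 -10 0 0 0; 28 -10 0 0 0; 28 -10 0 0 0; 28 -5 0 0 0"
}}

```text
clock: 4.65
eef_pos: [0.4727, -0.0681, 0.0859]
tool_rot: [-0.693, 0.721, -0.002, 0.001]
ft_force: [-3.0, -2.2, 7.5]
grip_width: 0.0288
```

Request:
{"fn": "drive_tool", "kwargs": {
  "rows": "28 -5 0 0 0; 28 -5 0 0 0; 28 0 0 0 0; 28 0 0 0 0"
}}

```text
clock: 5.05
eef_pos: [0.4731, -0.0576, 0.0859]
tool_rot: [-0.693, 0.721, -0.001, 0.001]
ft_force: [-2.4, 0.6, 9.0]
grip_width: 0.0285
```

```bash
python3 snap.py w3 wrist
```

```text
[ 0.47311104 -0.05762363  0.08594019] [-2.39264608  0.59691277  8.98890096] 0.028515434767741012 5.05 [-1.220e-01  2.880e-01 -2.760e-01  1.004e+00  1.000e-03  3.060e+00]
```

View pics/w3.png

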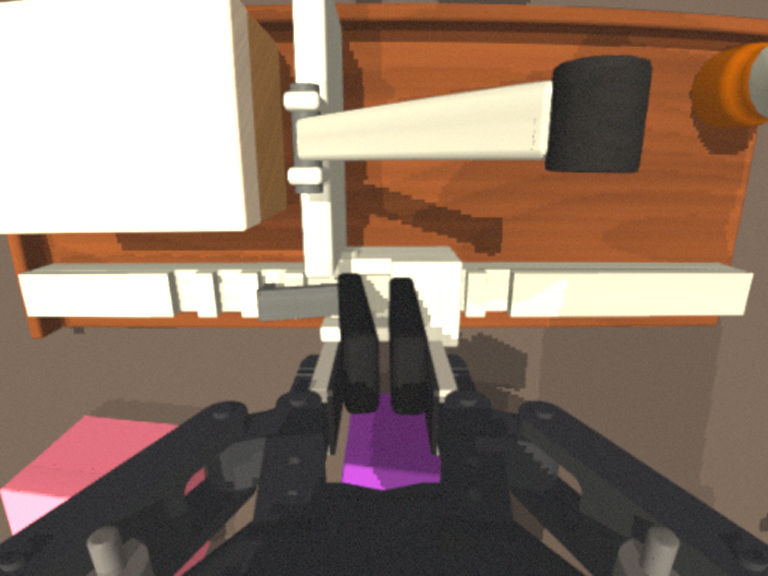

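```bash
python3 - <<'E'
from h import *
for n,pl,ct in(('w2',[(293,60),(304,275)],[]),('w3',[(293,60),(304,275)],[(233,5),(247,231)])):
    o,c=pickle.load(open(n+'.pkl','rb'))
    print(n,(unproj(c,np.array(pl)/1.5,.082,o)*1000).round(1).tolist())
    if ct: print((unproj(c,np.array(ct)/1.5,.087,o)*1000).round(1).tolist(),(unproj(c,np.array([(276,40),(284,212)])/1.5,.012,o)*1000).round(1).tolist())
o,c=pickle.load(open('w1.pkl','rb'));print((unproj(c,np.array([(399,100),(397,247)])/1.5,.082,o)*1000).round(1).tolist())
E
```

```text
w2 [[577.0, -150.4, 82.0], [496.3, -147.4, 82.0]]
w3 [[581.6, -30.2, 82.0], [500.9, -27.2, 82.0]]
[[599.4, -11.8, 87.0], [520.8, -7.6, 87.0]] [[607.1, -9.3, 12.0], [519.5, -5.1, 12.0]]
[[591.3, -148.9, 82.0], [495.3, -145.1, 82.0]]
```

Face gap is now about 19 mm (under one 24 mm pitch), and the stop sits at about 118 mm. I'll nudge 2 mm and let go.

Request:
{"fn": "drive_tool", "kwargs": {
  "rows": "28 -2 0 0 0; 28 0 0 0 0; 60 0 0 0 0; 85 0 0 0 0; 85 0 0 0 0; 85 0 0 0 0; 85 0 0 0 0; 85 0 0 0 0; 85 0 0 0 0"
}}

```text
clock: 6.0
eef_pos: [0.4721, -0.056, 0.0836]
tool_rot: [-0.693, 0.721, -0.0, -0.0]
ft_force: [0.7, 0.2, -0.3]
grip_width: 0.0848
```

Request:
{"fn": "drive_tool", "kwargs": {
  "rows": "85 0 0 -25 0; 85 0 0 -35 0; 85 0 0 -35 0; 85 0 0 -35 0; 85 0 0 0 0"
}}

```text
clock: 6.5
eef_pos: [0.4753, -0.0564, 0.2188]
tool_rot: [-0.693, 0.721, -0.004, 0.003]
ft_force: [0.1, -0.1, -0.8]
grip_width: 0.085
```

```bash
python3 snap.py w4 wrist
```

```text
[ 0.47533295 -0.0563594   0.21881366] [ 0.06198227 -0.06304746 -0.84535255] 0.08500070591012487 6.5 [-0.118  0.186 -0.043  1.332 -0.     3.064]
```

View pics/w4.png

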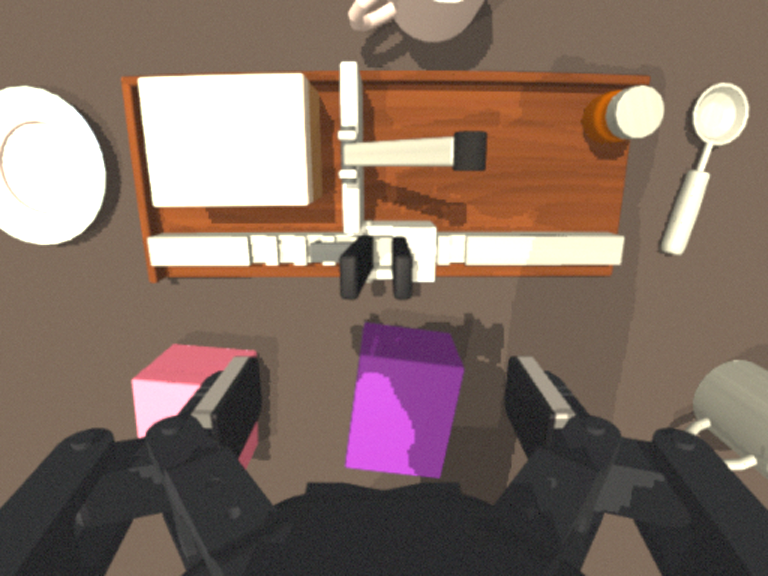

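```bash
python3 - <<'E'
from h import *
o,c=pickle.load(open('w4.pkl','rb'))
print(ext(c,o)[0].round(3)[2])
q=lambda a,z:(unproj(c,np.array(a)/1.5,z,o)*1000).round(1).tolist()
print('lev,post',q([(350,286),(402,286)],.127),'plate',q([(341,90),(343,230)],.082),'carton',q([(304,78),(310,203)],.087))
print('barend',q([(470,150)],.1727), proj(c,[[.550,-.0975,.1727]],o)*1.5, 'hinge mid',q([(349,152)],.095))
E
```

```text
[-0.276  0.01  -0.961]
lev,post [[472.6, -36.6, 127.0], [471.2, -69.3, 127.0]] plate [[594.5, -34.7, 82.0], [501.4, -30.1, 82.0]] carton [[602.1, -11.6, 87.0], [521.9, -9.0, 87.0]]
barend [[550.6, -101.9, 172.7]] [[460.77735018 151.71054166]] hinge mid [[554.3, -38.6, 95.0]]
```

Lever–post spacing is 33 mm, so the lever is let go and locked (22 mm would mean it is riding on the rail). The carton edge hasn't moved, with a gap of about 21 mm. The bar end is near (550,−102,173). Turning the jaws along x and going over it.

Request:
{"fn": "drive_tool", "kwargs": {
  "rows": "85 0 0 0 -0.143; 85 0 0 0 -0.143; 85 0 0 0 -0.143; 85 0 0 0 -0.143; 85 0 0 0 -0.143; 85 0 0 0 -0.143; 85 0 0 0 -0.143; 85 0 0 0 -0.143; 85 0 0 0 -0.143; 85 0 0 0 -0.143; 85 0 0 0 -0.143"
}}

```text
clock: 7.65
eef_pos: [0.4711, -0.0558, 0.2119]
tool_rot: [1.0, -0.016, -0.002, -0.0]
ft_force: [0.6, -0.3, -0.3]
grip_width: 0.0849
```

Request:
{"fn": "drive_tool", "kwargs": {
  "rows": "85 26 14 -5 0; 85 26 14 -5 0; 85 25 14 0 0; 85 0 0 0 0; 85 0 0 0 0"
}}

```text
clock: 8.15
eef_pos: [0.5465, -0.1008, 0.2216]
tool_rot: [1.0, -0.019, -0.002, -0.0]
ft_force: [-0.3, 0.2, 0.1]
grip_width: 0.0853
```

```bash
python3 snap.py w5 wrist; python3 -c "
from h import *
o,c=pickle.load(open('w5.pkl','rb'));print(o['tool_rot'])"
```

```text
[ 0.54651634 -0.10081893  0.22155114] [-0.264622    0.24640148  0.09582824] 0.08526605982150515 8.15 [-0.182  0.352  0.186  1.409  0.     1.427]
[ 9.99811875e-01 -1.92916305e-02 -1.97404922e-03 -3.88498175e-04]
```

View pics/w5.png

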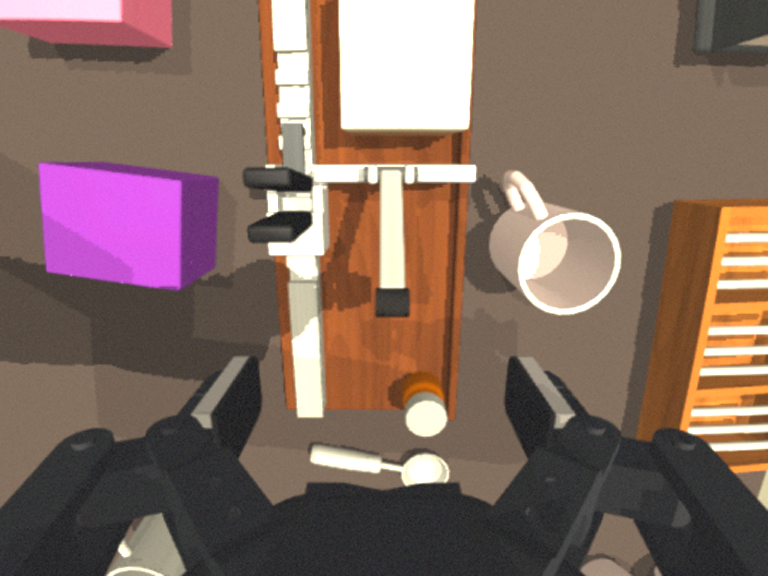

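The picture shows the roller at (392,302), the hinge at (391,173), the jar at (424,410) clear behind, and the carton edge at (405,130). Triangulating.

```bash
python3 - <<'E'
from h import *
def ray(n,uv):
    o,c=pickle.load(open(n+'.pkl','rb'));a=unproj(c,[np.array(uv)/1.5],0.,o)[0];b=unproj(c,[np.array(uv)/1.5],.2,o)[0];return a,(b-a)/np.linalg.norm(b-a)
a,u=ray('w5',(392,302));b,v=ray('w4',(470,151))
s=np.linalg.lstsq(np.c_[u,-v],b-a,rcond=None)[0];print(a+u*s[0],b+v*s[1])
o,c=pickle.load(open('w5.pkl','rb'))
q=lambda a,z:(unproj(c,np.array(a)/1.5,z,o)*1000).round(1).tolist()
print('end@172.7',q([(392,302)],.1727),'hinge',q([(391,174)],.098),'plate',q([(316,166),(474,166)],.082),'lev,post',q([(262,178),(267,231)],.127),'carton',q([(343,127),(466,127)],.087))
E
```

```text
[ 0.5505145  -0.10288548  0.16803418] [ 0.55028215 -0.1028586   0.16802365]
end@172.7 [[550.5, -101.3, 172.7]] hinge [[553.2, -37.9, 98.0]] plate [[501.6, -30.9, 82.0], [611.1, -35.1, 82.0]] lev,post [[475.9, -36.0, 127.0], [475.3, -67.9, 127.0]] carton [[522.4, -6.4, 87.0], [604.3, -9.5, 87.0]]
```

Request:
{"fn": "drive_tool", "kwargs": {
  "rows": "85 4 1 20 0; 85 0 0 20 0; 85 0 0 15 0; 85 0 0 8 0; 85 0 0 0 0; 40 0 0 0 0; 10 0 0 0 0; 10 0 0 0 0; 10 0 0 0 0; 10 0 0 0 0; 10 0 0 0 0; 10 0 0 0 0"
}}

```text
clock: 9.4
eef_pos: [0.5514, -0.102, 0.1606]
tool_rot: [1.0, -0.019, -0.0, -0.0]
ft_force: [0.3, 0.6, 0.1]
grip_width: 0.0101
```

```bash
python3 snap.py w6 wrist
```

```text
[ 0.55138835 -0.10199085  0.16061135] [0.27475765 0.62621334 0.06743699] 0.010058860657813957 9.4 [-0.183  0.386  0.076  1.261  0.     1.426]
```

View pics/w6.png

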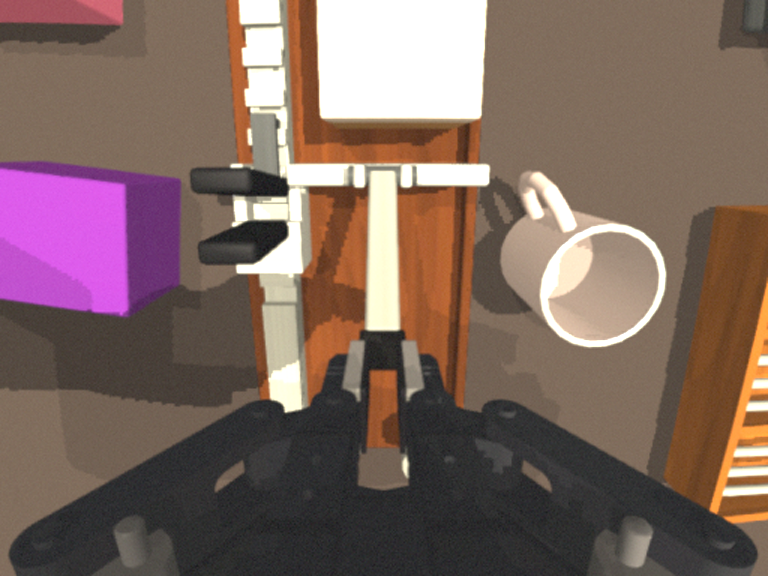

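```bash
python3 - <<'E'
from h import *
for n in('w5','w6'):
    o,c=pickle.load(open(n+'.pkl','rb'))
    for th in(.5,.6,.7,.8,.88,.96):
        P=np.array([.5515,-.039-.1*np.cos(th),.095+.1*np.sin(th)])
        e=np.array([[.009,0,0],[-.009,0,0]])
        nrm=np.array([0,-np.sin(th),-np.cos(th)])*.008
        print(n,th,(proj(c,[P,P+e[0],P+e[1],P+[0,.004,.007]],o)*1.5).round(0).tolist())
E
```

```text
w5 0.5 [[394.0, 326.0], [409.0, 325.0], [380.0, 326.0], [394.0, 324.0]]
w5 0.6 [[394.0, 323.0], [409.0, 322.0], [379.0, 323.0], [394.0, 321.0]]
w5 0.7 [[394.0, 318.0], [410.0, 317.0], [378.0, 319.0], [394.0, 316.0]]
w5 0.8 [[394.0, 311.0], [411.0, 311.0], [378.0, 312.0], [394.0, 309.0]]
w5 0.88 [[394.0, 304.0], [411.0, 303.0], [377.0, 305.0], [394.0, 301.0]]
w5 0.96 [[394.0, 296.0], [411.0, 295.0], [376.0, 296.0], [394.0, 292.0]]
w6 0.5 [[386.0, 372.0], [405.0, 371.0], [368.0, 372.0], [386.0, 371.0]]
w6 0.6 [[386.0, 370.0], [406.0, 370.0], [366.0, 371.0], [386.0, 370.0]]
w6 0.7 [[386.0, 367.0], [407.0, 366.0], [365.0, 367.0], [386.0, 366.0]]
w6 0.8 [[385.0, 360.0], [407.0, 359.0], [363.0, 361.0], [385.0, 359.0]]
w6 0.88 [[385.0, 353.0], [408.0, 352.0], [362.0, 353.0], [385.0, 351.0]]
w6 0.96 [[384.0, 343.0], [408.0, 342.0], [361.0, 344.0], [384.0, 341.0]]
```

Request:
{"fn": "drive_tool", "kwargs": {
  "rows": "0 0 0 0 0; 0 0 0 0 0; 0 0 0 0 0"
}}

```text
clock: 9.75
eef_pos: [0.5514, -0.102, 0.1606]
tool_rot: [1.0, -0.019, -0.0, -0.0]
ft_force: [0.1, 0.5, -0.9]
grip_width: -0.0004
```

```bash
python3 - <<'E'
from h import *
from workcell import bot
o,c=pickle.load(open('w6.pkl','rb'))
T=np.array(c['tool_from_camera']);K,D=KD(c)
W=np.linalg.inv(T)
P=np.array([[x,y,z] for x in(-.005,-.012) for y in(-.011,.011) for z in(0,-.01,-.02)])
print(np.c_[P*1000,cv2.projectPoints(P,cv2.Rodrigues(W[:3,:3])[0],W[:3,3],K,D)[0][:,0]*1.5].round(0))
o2=bot.get_obs();c2=bot.camera('wrist');pickle.dump((o2,c2),open('w7.pkl','wb'))
a=cv2.cvtColor(c['image'],cv2.COLOR_RGB2BGR)[205:290,200:312];b=cv2.cvtColor(c2['image'],cv2.COLOR_RGB2BGR)[205:290,200:312]
im=cv2.resize(np.hstack([a,b]),None,fx=3.5,fy=3.5,interpolation=cv2.INTER_CUBIC);cv2.imwrite('pics/w67.png',cv2.convertScaleAbs(im,alpha=2.2,beta=35))
E
```

```text
[[ -5. -11.   0. 372. 314.]
 [ -5. -11. -10. 372. 323.]
 [ -5. -11. -20. 371. 334.]
 [ -5.  11.   0. 373. 363.]
 [ -5.  11. -10. 372. 374.]
 [ -5.  11. -20. 372. 387.]
 [-12. -11.   0. 355. 314.]
 [-12. -11. -10. 354. 323.]
 [-12. -11. -20. 352. 334.]
 [-12.  11.   0. 356. 363.]
 [-12.  11. -10. 355. 374.]
 [-12.  11. -20. 353. 387.]]
```

View pics/w67.png

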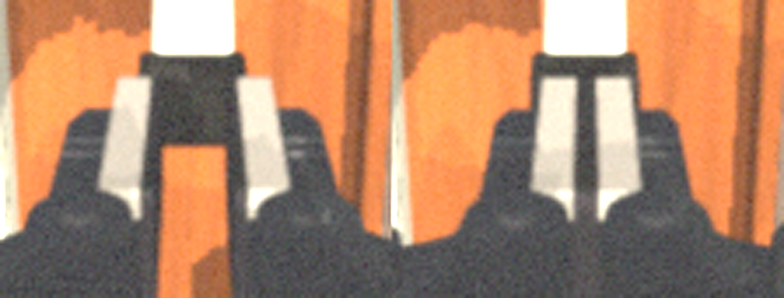

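The fingers shut above the roller without touching it: the image puts the pad tips about 20 mm higher than the nominal TCP, which agrees with the 28.8 mm squeeze width earlier. Open, go 22 mm lower, close again.

Request:
{"fn": "drive_tool", "kwargs": {
  "rows": "50 0 0 0 0; 50 0 0 0 0; 50 0 0 0 0; 50 0 0 11 0; 50 0 0 11 0; 50 0 0 0 0; 8 0 0 0 0; 8 0 0 0 0; 8 0 0 0 0; 8 0 0 0 0; 8 0 0 0 0; 8 0 0 0 0"
}}

```text
clock: 11.0
eef_pos: [0.5512, -0.1021, 0.1388]
tool_rot: [1.0, -0.019, -0.0, 0.0]
ft_force: [-2.5, -0.2, 1.0]
grip_width: 0.0169
```

Roller pinched (17 mm). Swinging along the arc.

Request:
{"fn": "drive_tool", "kwargs": {
  "rows": "8 0 -9.7 -7 0; 8 0 -10.4 -5.9 0; 8 0 -11.1 -4.6 0; 8 0 -11.6 -3.2 0; 8 0 -11.8 -1.8 0; 8 0 -12 -0.4 0; 8 0 0 0 0"
}}

```text
clock: 11.7
eef_pos: [0.5538, -0.0338, 0.1626]
tool_rot: [1.0, -0.018, 0.0, 0.0]
ft_force: [-2.8, -3.1, -0.6]
grip_width: 0.0165
```

Request:
{"fn": "drive_tool", "kwargs": {
  "rows": "8 0 -11.9 1.1 0; 8 0 -11.7 2.5 0; 8 0 -11.4 3.9 0; 8 0 -10.8 5.2 0; 8 0 -10.1 6.5 0; 8 0 -9.3 7.6 0; 8 0 -8.3 8.7 0; 8 0 -7.2 9.7 0; 8 0 -6 10.3 0; 8 0 0 0 0"
}}

```text
clock: 12.7
eef_pos: [0.5573, 0.0555, 0.1075]
tool_rot: [1.0, -0.018, 0.001, -0.004]
ft_force: [-3.7, 5.3, 6.2]
grip_width: 0.0162
```

Request:
{"fn": "drive_tool", "kwargs": {
  "rows": "8 0 -3.3 7.6 0; 8 0 -2.9 8 0; 8 0 0 0 0; 45 0 0 0 0; 45 0 0 0 0; 45 0 0 0 0; 45 0 0 0 0; 45 0 0 -20 0; 45 0 0 -30 0; 45 0 0 -30 0; 0 0 0 0 0"
}}

```text
clock: 13.8
eef_pos: [0.5606, 0.0576, 0.1752]
tool_rot: [1.0, -0.019, 0.005, -0.001]
ft_force: [1.0, 0.5, -0.4]
grip_width: 0.0316
```

```bash
python3 - <<'E'
from h import *
from workcell import bot
o=bot.get_obs();c=bot.camera('wrist');t=bot.camera('top');pickle.dump((o,c,t),open('w8.pkl','wb'));print(o['eef_pos'],o['clock'])
a=cv2.resize(cv2.cvtColor(c['image'],cv2.COLOR_RGB2BGR),(512,384))[:, 50:450]
b=cv2.resize(cv2.cvtColor(t['image'],cv2.COLOR_RGB2BGR)[140:240,190:350],None,fx=2.5,fy=2)
b=cv2.resize(cv2.cvtColor(t['image'],cv2.COLOR_RGB2BGR)[135:245,195:395],None,fx=2,fy=2)
cv2.imwrite('pics/w8.png',cv2.convertScaleAbs(np.vstack([a,b]),alpha=1.4,beta=15))
for th in(2.6,2.7,2.85,3.):
    P=np.array([.556,-.039-.1*np.cos(th),.095+.1*np.sin(th)]);print(th,P,proj(c,[P],o).round(0)-[50,0])
E
```

```text
[0.56064407 0.05759316 0.17520788] 13.8
2.6 [0.556      0.04668888 0.14655014] [[200. 224.]]
2.7 [0.556      0.05140721 0.13773799] [[200. 214.]]
2.85 [0.556      0.05677872 0.1237478 ] [[200. 201.]]
3.0 [0.556      0.05999925 0.109112  ] [[200. 192.]]
```

View pics/w8.png

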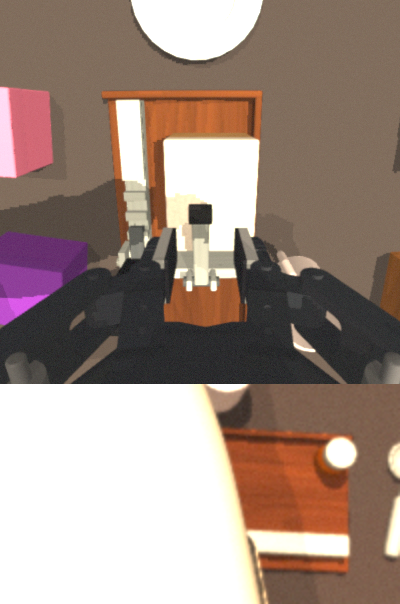

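The wrist view shows the bar above the carton, roller at (200,214), so the angle is about 2.7. The carton and jar look undisturbed. Now close the fingers and press the bar down in small steps, watching the force.

Request:
{"fn": "drive_tool", "kwargs": {
  "rows": "0 -3 0 0 0; 0 0 0 0 0; 0 0 0 0 0; 0 0 0 0 0; 0 0 0 15 0; 0 0 0 15 0; 0 0 0 10 0; 0 0 0 10 0; 0 0 0 5 0; 0 0 0 0 0"
}}

```text
clock: 14.9
eef_pos: [0.554, 0.0575, 0.1146]
tool_rot: [1.0, -0.019, -0.001, 0.0]
ft_force: [0.5, -0.3, 0.6]
grip_width: 0.0
```

Request:
{"fn": "drive_tool", "kwargs": {
  "rows": "0 0 0 5 0; 0 0 0 5 0; 0 0 0 0 0"
}}

```text
clock: 15.2
eef_pos: [0.5541, 0.0575, 0.1048]
tool_rot: [1.0, -0.019, -0.0, 0.0]
ft_force: [0.3, 0.0, -0.8]
grip_width: 0.0
```

Request:
{"fn": "drive_tool", "kwargs": {
  "rows": "0 0 0 5 0; 0 0 0 5 0; 0 0 0 0 0"
}}

```text
clock: 15.5
eef_pos: [0.5538, 0.0574, 0.0945]
tool_rot: [1.0, -0.019, -0.001, 0.0]
ft_force: [-0.1, 0.4, -0.3]
grip_width: 0.0001
```

```bash
cat > chk.py <<'E'
from h import *
from workcell import bot
o=bot.get_obs();c=bot.camera('wrist');s=bot.camera('scene');print(o['eef_pos'],o['ft_force'].round(1))
pickle.dump((o,c,s),open('chk.pkl','wb'))
for th in(2.6,2.7,2.85,3.,3.14):
    P=np.array([.556,-.039-.1*np.cos(th),.095+.1*np.sin(th)]);print(th,proj(c,[P],o).round(0)[0],proj(s,[P]).round(1)[0])
g=cv2.cvtColor(s['image'],cv2.COLOR_RGB2GRAY)
u,v=proj(s,[[.556,.06,.105]])[0].astype(int);print(u,v);print('cols',range(u-18,u+18,2))
for r in range(v-26,v+16,2):print(r,*('%3d'%x for x in g[r,u-18:u+18:2]))
g=cv2.cvtColor(c['image'],cv2.COLOR_RGB2GRAY)
u=int(proj(c,[[.556,.06,.105]],o)[0][0]);print('wrist',u)
for r in range(150,260,4):print(r,*('%3d'%x for x in g[r,u-24:u+24:3]))
E
python3 chk.py
```

```text
[0.55378748 0.05743657 0.0944838 ] [-0.1  0.4 -0.3]
2.6 [262. 293.] [272.8 162.8]
2.7 [261. 273.] [273.9 164.8]
2.85 [261. 250.] [275.1 168.4]
3.0 [260. 232.] [275.6 172.7]
3.14 [260. 221.] [275.5 177.2]
275 174
cols range(257, 293, 2)
148  77  50  30  30  29  29  28  27  28  28  28  26  27  28  32  63  77  68
150  80  67  37  30  29  28  27  28  29  28  28  27  29  27  48  75  79  76
152  81  79  61  45  40  29  27  28  28  29  28  27  28  30  59  79  73  81
154  81  81  79  75  69  40  28  28  29  28  28  27  28  34  57  60  44  42
156  81  82  81  82  78  49  28  29  29  27  28  27  28  29  35  35  30  27
158  81  82  82  82  81  63  42  45  33  28  28  28  28  29  28  28  28  34
160  81  81  80  85  86  74  71  75  46  32  27  28  28  28  29  30  34  67
162  82  81  70  81 144 136  84  77  77  57  28  26  28  29  32  47  60  72
164  82  83  93 151 209 176  95  80  92  77  34  29  34  48  64  76  75  60
166  84 117 185 219 224 177  97  80  95  75  33  28  45  75  80  82  76  54
168 135 195 223 227 226 202 120  78  99  74  33  37 112 146 100  83  78  55
170 212 225 227 227 226 220 
[... 1945 characters left out ...]
  24  18  23 182 237
222 177 174 175 172  35  31  35  30  30  31  31  33  27  32 158 222
226 174 169 172 148  41  41  30  28  42  47  45  38  32  34  87 141
230 174 171 171  99  98  96  24  27  95  97  97  58  19  26  83 140
234 173 164 167  95  95  96  24  20  86  96  97  71  17  19  95 144
238  20  25  50  97  99  95  26  16  88  97  97  78  25  24  26 112
242  24  23  69  97  96  97  29  20  82  97  98  95  19  22  22  25
246  25  22  66  97  97  96  23  20  80  98  97  95  27  30  23  24
250  27  22  77  88  97  97  25  20  80  92  93  90  28  28  27  24
254  21  22  77  82  88  83  18  16  67  87  86  87  29  19  24  26
258  20  26  75  90  90  87  21  18  70  86  89  84  41  20  22  22
```

Roller's front edge is at wrist row ~215, so the bar has followed down to about 3.05. Pressing on in finer steps.

Request:
{"fn": "drive_tool", "kwargs": {
  "rows": "0 0 0 3 0; 0 0 0 3 0; 0 0 0 0 0; 0 0 0 0 0"
}}

```text
clock: 16.0
eef_pos: [0.5543, 0.0575, 0.0892]
tool_rot: [1.0, -0.019, -0.0, 0.0]
ft_force: [0.5, -0.1, -0.0]
grip_width: 0.0001
```

Request:
{"fn": "drive_tool", "kwargs": {
  "rows": "0 0 0 2 0; 0 0 0 2 0; 0 0 0 0 0; 0 0 0 0 0"
}}

```text
clock: 16.4
eef_pos: [0.5543, 0.0575, 0.0853]
tool_rot: [1.0, -0.019, -0.0, 0.0]
ft_force: [-0.5, -0.5, 0.2]
grip_width: 0.0001
```

```bash
python3 chk.py | sed -n '1,6p;/wrist/,$p' | awk 'NR<8||($1>=198&&$1<=240)'
```

```text
[0.55430722 0.05750135 0.08528684] [-0.5 -0.5  0.2]
2.6 [262. 306.] [272.8 162.8]
2.7 [261. 285.] [273.9 164.8]
2.85 [260. 259.] [275.1 168.4]
3.0 [259. 240.] [275.6 172.7]
3.14 [259. 227.] [275.5 177.2]
wrist 259
198 238 239 238 237 238 238 237 238 238 237 237 237 239 237 238 238
202 238 238 237 238 238 238 239 238 238 238 238 238 239 238 238 238
206 238 238 238 238 237 238 238 238 239 238 238 238 238 238 238 238
210 237 236 188 179 170 235 237 236 236 236 237 238 237 239 238 238
214 238 236 175 152  42  36  37  37  36  36  44  41  44  90 237 239
218 223 177 176 135  27  29  28  29  28  28  24  27  27  27 228 238
222 173 175 178 129  33  33  31  33  32  35  31  30  29  29 209 236
226 173 177 176 116  38  40  25  33  37  48  46  32  39  32 133 165
230 173 170 176  98  97  95  31  23  95  98  96  59  32  34 126 142
234 170 168 160  95  99  98  25  22  86  95  98  71  18  19 127 140
238  21  24  48  97  97  95  29  24  86  96  97  81  23  25  26 112
```

Request:
{"fn": "drive_tool", "kwargs": {
  "rows": "0 0 0 1.5 0; 0 0 0 0 0; 0 0 0 0 0"
}}

```text
clock: 16.8
eef_pos: [0.5544, 0.0575, 0.0838]
tool_rot: [1.0, -0.019, -0.0, 0.0]
ft_force: [-0.2, 0.3, -0.5]
grip_width: -0.0001
```

Request:
{"fn": "drive_tool", "kwargs": {
  "rows": "0 0 0 1.5 0; 0 0 0 0 0; 0 0 0 0 0"
}}

```text
clock: 17.1
eef_pos: [0.5544, 0.0576, 0.0824]
tool_rot: [1.0, -0.019, -0.0, 0.0]
ft_force: [0.4, -0.7, -0.6]
grip_width: 0.0
```

Request:
{"fn": "drive_tool", "kwargs": {
  "rows": "0 0 0 1.5 0; 0 0 0 0 0; 0 0 0 0 0"
}}

```text
clock: 17.4
eef_pos: [0.5546, 0.0576, 0.0821]
tool_rot: [1.0, -0.019, 0.0, -0.0]
ft_force: [-1.5, -0.2, 6.7]
grip_width: 0.0002
```

Firm contact now (6.7 N, tool stopped following). A touch more, then retreat and measure the bar angle.

Request:
{"fn": "drive_tool", "kwargs": {
  "rows": "0 0 0 1 0; 0 0 0 0 0; 0 0 0 0 0"
}}

```text
clock: 17.7
eef_pos: [0.5546, 0.0576, 0.0819]
tool_rot: [1.0, -0.019, 0.001, -0.0]
ft_force: [-3.9, -0.6, 12.2]
grip_width: 0.0003
```

Request:
{"fn": "drive_tool", "kwargs": {
  "rows": "0 0 0 -10 0; 0 0 0 -30 0; 0 0 0 -40 0; 0 0 0 -40 0; 0 0 0 0 0; 0 0 0 0 0; 0 0 0 0 0"
}}

```text
clock: 18.4
eef_pos: [0.5537, 0.0575, 0.1987]
tool_rot: [1.0, -0.019, -0.001, 0.0]
ft_force: [0.4, 0.4, -0.4]
grip_width: 0.0
```

```bash
cat > chk2.py <<'E'
from h import *
from workcell import bot
o=bot.get_obs();c=bot.camera('wrist');s=bot.camera('scene');print(o['eef_pos'],o['ft_force'].round(1),o['clock'])
pickle.dump((o,c,s),open('chk2.pkl','wb'))
for th in(2.85,3.,3.07,3.14,3.2):
    P=np.array([.556,-.039-.1*np.cos(th),.095+.1*np.sin(th)]);print(th,proj(c,[P],o).round(1)[0],proj(s,[P]).round(1)[0])
for n,k,w in(('wrist',c,o),('scene',s,None)):
    g=cv2.cvtColor(k['image'],cv2.COLOR_RGB2GRAY);u,v=proj(k,[[.556,.061,.095]],w)[0].astype(int)
    m=np.zeros_like(g);m[v-25:v+30,u-25:u+25]=(g[v-25:v+30,u-25:u+25]<50)
    _,_,st,ce=cv2.connectedComponentsWithStats(m.astype(np.uint8))
    for a,b in zip(st[1:],ce[1:]):
        if a[4]>30:print(n,a,b.round(1))
g=cv2.cvtColor(c['image'],cv2.COLOR_RGB2GRAY);u,v=proj(c,[[.556,.061,.095]],o)[0].astype(int)
for r in range(v-20,v+50,3):print(r,*('%3d'%x for x in g[r,u-24:u+24:3]))
E
python3 chk2.py
```

```text
[0.55366279 0.05746514 0.19874654] [ 0.4  0.4 -0.4] 18.4
2.85 [258.8 192. ] [275.1 168.4]
3.0 [258.6 184. ] [275.6 172.7]
3.07 [258.5 181.4] [275.7 174.8]
3.14 [258.4 179.3] [275.5 177.2]
3.2 [258.3 177.9] [275.3 179.2]
wrist [251 171  17  14 226] [258.7 177.6]
159 239 240 239 239 240 240 239 239 240 239 239 240 239 238 239 239
162 239 240 240 239 238 239 240 239 239 239 239 239 240 238 239 238
165 240 239 239 239 239 239 239 240 240 239 239 239 240 239 238 239
168 239 240 239 240 239 239 238 232 225 225 228 239 238 238 238 239
171 239 240 240 239 235 157  45  47  45  45  46  82 238 239 239 239
174 239 239 239 239 219 142  33  34  36  32  32  51 238 239 239 239
177 239 240 239 239 218 144  40  38  34  35  32  45 227 239 239 239
180 239 238 238 239 219 143  35  37  37  37  37  52 235 238 239 239
183 239 239 239 239 219 142  31  34  32  31  34  57 237 240 239 239
186 239 238 240 238 239 176 117 163 159 163 159 183 239 239 239 239
189 239 238 238 239 239 183 159 208 203 210 203 234 239 239 239 239
192 237 238 239 238 239 182 157 207 204 211 201 237 239 239 239 238
195 183 235 233 239 239 181 160 207 203 209 202 237 239 239 239 239
198 171 174 178 182 180 175 161 208 203 211 198 234 239 239 238 239
201 171 171 170 175 170 174 150 185 203 211 201 234 239 239 239 239
204 169 169 170 174 171 175 137 138 206 211 200 232 239 239 239 239
207 169 171 173 174 173 176 136 138 204 213 199 235 239 239 239 239
210 168 172 171 172 174 178 136 137 205 212 198 229 239 229 227 227
213 171 173 169 171 176 178 136 138 205 212 200 235 228 229 226 229
216 173 172 172 172 174 172 137 137 204 211 192 228 229 226 227 229
219 170 171 166 173 170 170 135 131 198 203 193 225 227 229 227 227
222 234 235 212 207 206 163 110 111 182 188 178 222 225 227 228 227
225 239 237 235 234 226 143 116 141 178 185 175 222 224 228 227 227
228 237 225 227 146 105 101  76  30  79 104 103 147 227 228 228 226
```

Roller is at wrist row 177.6 against 179.3 expected at level, and its shadow has collapsed to it: the bar lies on the carton. Retreat and run the final check with the fixed cameras.

Request:
{"fn": "drive_tool", "kwargs": {
  "rows": "0 0 0 -40 0; 0 -20 40 -30 0; 0 -30 40 0 0; 0 -30 40 0 0; 0 -30 40 0 0; 0 -30 40 0 0; 0 -30 40 0 0; 0 -30 40 0 0; 0 -30 40 0 0; 0 0 0 0 0; 0 0 0 0 0"
}}

```text
clock: 19.6
eef_pos: [0.3128, -0.2512, 0.2669]
tool_rot: [1.0, -0.021, -0.001, -0.001]
ft_force: [-0.5, 0.0, -0.1]
grip_width: 0.0
```

```bash
python3 - <<'E'
from h import *
from workcell import bot
o0,d=pickle.load(open('v0.pkl','rb'))
o=bot.get_obs();s=bot.camera('scene');t=bot.camera('top');print(o['eef_pos'],o['clock'])
pickle.dump((s,t),open('fin.pkl','wb'))
G=lambda c:cv2.cvtColor(c['image'],cv2.COLOR_RGB2GRAY)
for th in(3.,3.07,3.14,3.2):
    P=np.array([.556,-.039-.1*np.cos(th),.095+.1*np.sin(th)]);print(th,proj(s,[P]).round(1)[0],proj(t,[P]).round(1)[0])
for n,k in(('scene',s),('top',t)):
    g=G(k);u,v=proj(k,[[.556,.061,.095]])[0].astype(int);m=(g[v-14:v+14,u-14:u+14]<70).astype(np.uint8)
    _,_,st,ce=cv2.connectedComponentsWithStats(m)
    for a,b in zip(st[1:],ce[1:]):
        if a[4]>10:print(n,'dark',a,(b+[u-14,v-14]).round(1))
# shifts by template match of patches, old vs new
for n,new,boxes in(('top',t,dict(carton=(212,145,240,195),jar=(355,158,375,182),mug=(276,106,328,150),saucer=(130,146,194,208),spoon=(384,160,412,225),pink=(180,245,234,308))),
                   ('scene',s,dict(carton=(240,163,262,205),mug=(250,236,300,304),saucer=(288,140,352,184),jar=(168,274,200,312),spoon=(106,288,164,360)))):
    a,b=G(d[n]),G(new)
    for k,(x0,y0,x1,y1) in boxes.items():
        r=cv2.matchTemplate(b[y0-6:y1+6,x0-6:x1+6],a[y0:y1,x0:x1],cv2.TM_CCOEFF_NORMED)
        _,mx,_,p=cv2.minMaxLoc(r);print(n,k,'shift',(p[0]-6,p[1]-6),round(mx,3))
g=G(t)
u,v=proj(t,[[.4745,-.05,.127]])[0].astype(int);print('lever/post top-view row',u,v)
for r in range(v-8,v+12,3):print(r,*g[r,u-22:u+22:2])
E
```

```text
[ 0.31284506 -0.25121518  0.26690096] 19.6
3.0 [275.6 172.7] [236.  171.8]
3.07 [275.7 174.8] [235.7 172.4]
3.14 [275.5 177.2] [235.7 173.1]
3.2 [275.3 179.2] [235.8 173.7]
scene dark [14 12  5  6 13] [277.3 177.7]
top dark [12 10  5  8 38] [235.  172.4]
top carton shift (0, 0) 0.905
top jar shift (2, 1) 0.627
top mug shift (0, 0) 0.999
top saucer shift (0, 0) 1.0
top spoon shift (0, 0) 0.999
top pink shift (0, 0) 0.999
scene carton shift (0, 0) 0.912
scene mug shift (0, 0) 0.988
scene saucer shift (0, 0) 1.0
scene jar shift (0, 0) 0.993
scene spoon shift (0, 0) 1.0
lever/post top-view row 286 207
199 39 40 68 76 78 101 174 186 101 48 68 68 67 67 76 75 69 75 74 71 70 77
202 48 44 69 77 76 231 153 57 59 97 217 209 203 229 95 60 45 94 172 176 93 72
205 151 183 135 87 85 117 105 54 56 42 112 144 147 37 11 59 43 129 227 232 120 67
208 103 100 99 103 101 103 75 57 46 64 167 219 179 16 8 60 44 173 229 232 178 229
211 98 99 94 94 95 95 73 53 40 85 195 218 143 10 11 56 34 172 228 233 184 233
214 166 187 134 121 113 145 167 17 12 77 196 235 184 14 16 13 53 198 241 240 178 233
217 47 46 45 54 69 236 242 166 118 149 227 219 183 127 109 152 162 234 240 240 156 200
```

All checks agree, so I'm handing in.

```bash
python3 -c "
from workcell import bot
print(bot.job_done())"
```

```text
the job is handed in; nothing more can be done
None
```

The tea carton is secured and the job is handed in at about 19.7 s on the robot's clock. The lever was squeezed, the stop slid to notch 5 (120 mm) and let go. The bar was then swung over by its rubber end and pressed onto the carton, with up to about 12 N on the tool.

**Last checks**
- **Stop:** The lever sprang back. Its top is about 33 mm from the post, as at the start; about 22 mm would mean the tooth was riding on the rail. The gap to the carton is about 20 mm, less than one 24 mm notch, so the next notch would have pushed it.
- **Bar:** Its end reads level, about 3.14 rad, in the scene, top and wrist cameras.
- **Surroundings:** The carton, mug, saucer and spoon show no shift in either fixed camera. The jar shows none in the scene camera.

**What disagreed**
- **First pinch missed:** The fingers closed above the roller without touching it. The pad tips reach about 20 mm less than I took from the stated tool point, so I repeated it 22 mm lower.
- **Stop travel:** After release it measured about 115–116 mm. I read that as notch 5 at the edge of its 4 mm play, together with camera error.
- **Force while pressing:** Almost none showed until the final contact, though about 2 N was expected from the hinge.
- **Jar in the top view:** That match was poor (2 px), because the bar's end had covered the jar in the first picture.

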